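# Staining jar onto the drying peg

## Task

The rinsed square staining jar is lying on the dark drain mat. First push the drip tray fully home under the drying rack so that the drops will be caught, then turn the jar upside down and lower it over the rack's one free peg, without dropping it, until its whole rim stands on the slats, and let go. Leave the two vessels already drying, the jar's lid and the slide carrier where they are.

Things in the scene. Friction and masses are not known exactly. Their poses are not given: they have to be found in the camera images.
- rack: Bench-top drying rack, fixed, 170 mm deep (x), 310 mm wide (y): grey side plates and a deck of steel slats (8 mm wide, 12 mm gaps, along y), top 66 mm above the bench. Origin: centre of its underside, on the bench. x axis from its open front (local x -85 mm) to its back. Pegs stand in a row at local x +15 mm, y -100, 0, +100 mm; one is free, two carry upside-down vessels; which is which changes.
- tray (a joint): Steel drip tray that slides under the deck along the rack's x axis. Value: how far it is pulled out of the front, in m; 0 = fully home (a hard stop, front plate level with the front of the side plates), at most 0.08. About 2.5 N of sliding friction; it stays where it is left.
- tray_front (a point): Centre of the outer face of the drip tray's front plate, 25 mm above the bench. The plate is upright, 284 mm wide, and reaches from 4 to 46 mm above the bench; push it along the rack's +x.
- peg_free: The free peg, upright white plastic: 75 mm tall, 22 mm wide collar in its lowest 3 mm, then 15 mm thick, tapering to 11 mm near the rounded tip. Origin: centre of its foot, on the deck's top; z up.
- jar: Staining jar, white plastic, about 140 g, 112 mm long, square: foot plate 52 mm wide, 6 mm thick; body 40 mm wide; mouth part 52 mm wide. Lies on a side, mouth roughly away from the robot. Origin: on its long axis, 56 mm from either end. x axis from foot to mouth; y, z square to the sides. The 40 mm flat sides, free to grip, run from local x -50 mm (foot) to +24 mm (mouth part).
- jar_mouth (a point): Centre of the jar's rim plane (jar local x +56 mm), axes as the jar's. Walls are 3 mm: the opening is 46 mm square for the first 28 mm, then 34 mm square; inside depth in all 106 mm, so that the rim meets the deck before the inner bottom meets the peg.
- mat: Dark ribbed drain mat, fixed, 320 mm (x) by 200 mm (y), 3 mm thick. Origin: centre of its underside.
- beaker: Bystander: clear beaker, 85 mm tall, 56 mm wide, upside down on one of the pegs. Origin: centre of its rim, on the deck.
- pot: Bystander: white specimen pot, 88 mm tall, 53 mm wide, upside down on one of the pegs. Origin: centre of its rim, on the deck.
- lid: Bystander: the jar's square lid, 54 mm wide, 15 mm tall with its knob, on the far part of the mat. Origin: centre of its underside.
- carrier: Bystander: steel slide carrier, 85 by 70 mm, 57 mm tall with its wire handle, on the far part of the mat. Origin: centre of its underside.
There are look-alikes about, which are no part of the job. Leave any pink or red look-alike of the jar alone.

How it is judged:
By the outcome, as a careful person would: the job done as asked, in the order asked, and still so for the second after the job is handed in, with the robot touching nothing.
It also fails if it takes over 61 s, if anything falls off the work surface, if the arm or the gripper's body presses on something with over 40 N, if the wrist force passes 120 N, or if a joint passes its speed limit or range.

## Robot

A 6-joint arm with a two-finger parallel gripper is mounted at the origin on the work surface. World frame = base frame: x ahead of the robot, y to its left, z up, the work surface at z = 0. Lengths are in m, angles in degrees, forces in N, time in s.
With the tool pointing down it reaches from about 0.375 to 0.75 m from the base axis. Payload 9 kg.
Tool frame: the origin (TCP) lies on the centre line of the jaws, within the pads' length; the fingertips stand 25 mm ahead of it and the grasp point (between the pads) lies 6 mm ahead of it; z points along the fingers, x is the direction in which the jaws open and shut, and the axes are right-handed (so a half turn about z gives the same grasp; the last joint's range is limited). The gripper opens to 85 mm and grips with 20 to 120 N. Pads are 22 mm wide; open, the fingers measure 114 mm over their backs; the gripper's body (76 mm by 85 mm) begins 54 mm behind the grasp point. The pads swing forward as they close: fully open they stand 13 mm farther back than shut.
Start: joints at [-84.15, 5.964, 5.575, 89.605, 0, 77.527], TCP at [0.189, -0.57, 0.256] pointing down, gripper open.
Joint ranges: [-171.21, 171.21], [-48.23, 106.86], [-62.78, 66.21], [-105.2, 120.99], [-86.42, 89.51], [-180, 180]. Speed limits (degrees/s): [127.2, 127.2, 147.25, 180, 180, 180].

## Interface

Orientations are given as a 3x3 rotation matrix whose columns are the frame's x, y, z axes.
In Python, from bench import r gives the robot as it stands. Calls block until the motion is done:
- r.move_to(position, orientation): joint-space move of the TCP to a pose.
- r.servo_line(position, vel=0.15, attitude=None, threshold=None): straight line of the TCP; attitude=None keeps the orientation; vel is the mean speed in m/s. With threshold (N) it stops when the force on the tool has changed by that much, and returns True; else False.
- r.move_j(angles): joint-space move.
- r.command_gripper(opening, f_grip=None): opening from 0.0 (shut) to 1.0 (fully open); f_grip is the grip in N (None keeps the last); returns when the fingers have stopped.
- r.pause(seconds).
- r.inverse_kinematics(position, orientation): joint angles nearest the present ones, or None.
- r.get_state(): the state.
- r.get_image(name): name is "scene" or "top" or "wrist"; returns a dict with "img" (384x512x3 uint8, blue, green, red), "z_map" (384x512 float32, m along the optical axis (not along the pixel's ray), 0 where there is no reading), "intrinsics" (3x3 intrinsics, pixels), "dist_coeffs" ([k1, k2, p1, p2, k3] as OpenCV has them; the pictures are not rectified), "cam_to_world" (4x4, takes a point from camera to world coordinates); the wrist camera has in their place "T_tool_cam" (4x4, takes a point from camera to tool coordinates, whose origin is the TCP and whose axes are the tool frame's). Camera axes: x right, y up, looking along -z (the intrinsics and any distortion apply to the point x, -y, -z); pixel columns grow to the right and rows downward; lengths in m; the calibration is good to about 2 mm. A picture is of the moment at which its call begins: read the wrist's pose just before it.
A pose or a line that the arm cannot do raises r.PlanningError and nothing moves.
- r.finish_job(): hands the job in, once; it reports no verdict.
Trained networks look in a picture, given as the dict that the camera call returned (one of the last four; its "shot" number tells which), for a name from the list of things; names that differ only in an ending like _2 or _b are one class to them, and where a whole thing is asked for, a point or a joint stands for the part that bears it (a point fixed in the world has none). Each returns a list of dicts, best first, with "confidence" (0 to 1); they miss things now and then, are a little off and sometimes report something else, mostly with a low value. They report only what shows in the picture. A call takes as long as a camera call. They do not tell look-alikes from the thing itself.
- r.find_in(picture, name): "bbox" ([left, top, right, bottom] in pixels, round what is visible of it).
- r.place_of(picture, name): "uv" ([column, row] in pixels: a listed point, or the origin of a listed thing).
The state is a dict: "t": time; "joint_pos": joint angles; "dq": joint speeds; "effort": joint torques, N m; "position": TCP position; "orientation": TCP orientation; "wrist_force": force on the tool from outside, world axes, zero at the start; "ft_torque": the same for the moment, N m; "opening": opening from 0.0 (shut) to 1.0 (fully open).
Only numpy, scipy, OpenCV 4.12 (cv2) and the standard library are available. Lean on these libraries where they do the work, as an engineer would, in place of code of your own. Each camera call takes 0.05 s, during which the arm holds its last target.

## Working session

There is one attempt and no reset: what is moved stays moved. The work goes in short steps, each a Python script; the robot and the scene stay as the last script left them, time stands still between calls to the robot, and variables do not carry over. Pictures are saved under pics/ and viewed, and the job is handed in when it is done.

```bash
ls; mkdir -p pics
cat > h.py <<'E'
import numpy as np, cv2, pickle
def px2w(P,uv,z=None,depth=None,T=None):
    K=np.array(P['intrinsics']);d=np.array(P['dist_coeffs'],float)
    T=np.array(P['cam_to_world']) if T is None else T
    n=cv2.undistortPoints(np.array([[uv]],float),K,d)[0,0]
    ray=np.array([n[0],-n[1],-1.0])
    if depth is not None: return (T@np.r_[ray*depth,1])[:3]
    o=T[:3,3];w=T[:3,:3]@ray
    return o+w*(z-o[2])/w[2]
def cloud(P,T=None):
    Z=np.array(P['z_map']);h,w=Z.shape
    K=np.array(P['intrinsics']);d=np.array(P['dist_coeffs'],float)
    T=np.array(P['cam_to_world']) if T is None else T
    u,v=np.meshgrid(np.arange(w),np.arange(h))
    n=cv2.undistortPoints(np.stack([u,v],-1).reshape(-1,1,2).astype(float),K,d)[:,0]
    p=np.c_[n[:,0],-n[:,1],-np.ones(len(n))]*Z.reshape(-1,1)
    W=p@T[:3,:3].T+T[:3,3]; W[Z.reshape(-1)==0]=np.nan
    return W.reshape(h,w,3)
E
python3 - <<'E'
from bench import r
import cv2,pickle,numpy as np
np.set_printoptions(precision=4,suppress=True)
s=r.get_state();print(s['t'],s['position'],s['orientation'],s['opening'])
D={}
for c in ('scene','top'):
    P=r.get_image(c);D[c]=P;cv2.imwrite(f'pics/{c}0.png',P['img'])
    for n in ['jar','jar_mouth','rack','tray','tray_front','peg_free','lid','carrier','beaker','pot','mat']:
        try:print(c,n,[(np.round(a['uv']),round(a['confidence'],2)) for a in r.place_of(P,n)][:3] if n not in('tray',) else '',[(np.round(a['bbox']),round(a['confidence'],2)) for a in r.find_in(P,n)][:3])
        except Exception as e:print(n,e)
pickle.dump(D,open('d0.pkl','wb'))
print(r.get_state()['t'])
E
```

```text
pics
0.0 [ 0.1886 -0.5693  0.2555] [[ 0.3144 -0.9493 -0.0002]
 [-0.9493 -0.3144  0.0014]
 [-0.0013 -0.0002 -1.    ]] 0.9967283591119906
scene jar [(array([219., 152.]), 0.84), (array([ 99., 234.]), 0.84), (array([133., 190.]), 0.77)] [(array([209., 139., 236., 174.]), 0.95), (array([ 68., 217., 128., 255.]), 0.83), (array([202., 183., 246., 228.]), 0.79)]
scene jar_mouth [(array([126., 229.]), 0.93), (array([154., 190.]), 0.84), (array([211., 215.]), 0.66)] [(array([108., 178., 157., 203.]), 0.8), (array([ 70., 213., 126., 254.]), 0.7), (array([210., 143., 231., 175.]), 0.6)]
scene rack [(array([360., 254.]), 0.67)] [(array([285., 197., 447., 290.]), 0.6), (array([306., 189., 334., 237.]), 0.49)]
scene tray  [(array([302., 199., 407., 257.]), 0.77)]
scene tray_front [(array([359., 209.]), 0.6)] [(array([332., 202., 410., 251.]), 0.59)]
scene peg_free [(array([362., 235.]), 0.55)] [(array([361., 206., 370., 236.]), 0.51)]
scene lid [(array([209., 257.]), 0.62)] [(array([198., 249., 222., 268.]), 0.56)]
scene carrier [] [(array([146., 217., 192., 264.]), 0.57)]
scene beaker [(array([31
[... 794 characters left out ...]
tray  [(array([101., 168., 222., 240.]), 0.87)]
top tray_front [(array([160., 235.]), 0.64), (array([303., 208.]), 0.2)] [(array([ 98., 169., 228., 235.]), 0.87)]
top peg_free [(array([157., 166.]), 0.55)] [(array([ 98., 170., 225., 232.]), 0.46), (array([151., 160., 164., 174.]), 0.43)]
top lid [] [(array([282., 128., 307., 150.]), 0.86)]
top carrier [(array([334., 142.]), 0.62)] [(array([320., 124., 345., 160.]), 0.91)]
top beaker [(array([204., 164.]), 0.79), (array([158., 171.]), 0.66)] [(array([189., 146., 211., 178.]), 0.59)]
top pot [(array([111., 172.]), 0.9)] [(array([ 95., 151., 125., 181.]), 0.84)]
top mat [(array([313., 189.]), 0.77)] [(array([266., 120., 355., 261.]), 0.95)]
2.2
```

View pics/scene0.png

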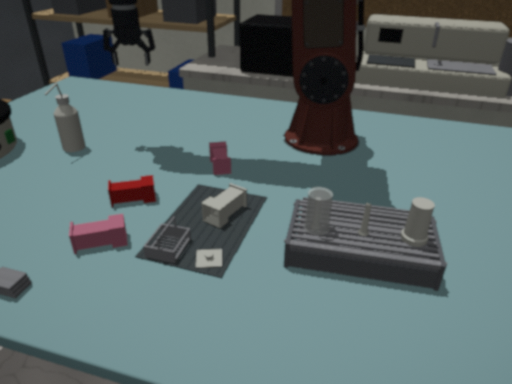

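View pics/top0.png

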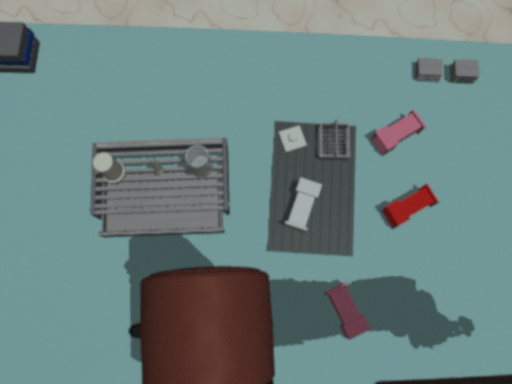

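Run:
```python
from h import *
np.set_printoptions(precision=4,suppress=True)
D=pickle.load(open('d0.pkl','rb'))
P=D['top']; T=np.array(P['cam_to_world']);print(T)
for n,uv,z in [('jar',(306,208),.029),('mouth',(310,185),.029),('trayfront',(160,235),.025),('peg',(157,166),.066),('rack',(167,183),0),('lid',(294,140),.003),('carrier',(334,142),.003),('beak',(204,164),.066),('pot',(111,172),.066),('mat',(313,189),0),('wjar',(409,207),.026),('red',(346,310),.026),('j3',(397,134),.02)]:
    print(n,px2w(P,uv,z=z))
P=D['scene']
for n,uv,z in [('jar',(224,206),.029),('mouth',(211,215),.029),('trayfront',(359,209),.025),('peg',(362,235),.066)]: print(n,px2w(P,uv,z=z))
for c,b in (('top',(80,110,240,250)),('top',(260,110,370,270)),('scene',(270,170,460,300)),('scene',(120,130,280,290))):
    x0,y0,x1,y1=b; im=cv2.resize(D[c]['img'][y0:y1,x0:x1],None,fx=4,fy=4,interpolation=cv2.INTER_CUBIC)
    cv2.imwrite(f'pics/c_{c}_{x0}.png',im[:600,:800])
```

```text
[[ 0.0415  0.9776 -0.2062  0.2965]
 [-0.9991  0.0417 -0.0035 -0.0595]
 [ 0.0051  0.2062  0.9785  1.1529]
 [ 0.      0.      0.      1.    ]]
jar [ 0.5116 -0.159   0.029 ]
mouth [ 0.5666 -0.1671  0.029 ]
trayfront [0.435 0.174 0.025]
peg [0.5873 0.1856 0.066 ]
rack [0.5639 0.1728 0.    ]
lid [ 0.6838 -0.1282  0.003 ]
carrier [ 0.683  -0.2259  0.003 ]
beak [0.5965 0.0787 0.066 ]
pot [0.5689 0.2896 0.066 ]
mat [ 0.564  -0.1773  0.    ]
wjar [ 0.5246 -0.3999  0.026 ]
red [ 0.2843 -0.2543  0.026 ]
j3 [ 0.7047 -0.3763  0.02  ]
jar [ 0.5268 -0.1467  0.029 ]
mouth [ 0.5716 -0.1623  0.029 ]
trayfront [0.4318 0.1682 0.025 ]
peg [0.5903 0.1827 0.066 ]
```

View crops.

View pics/c_top_80.png

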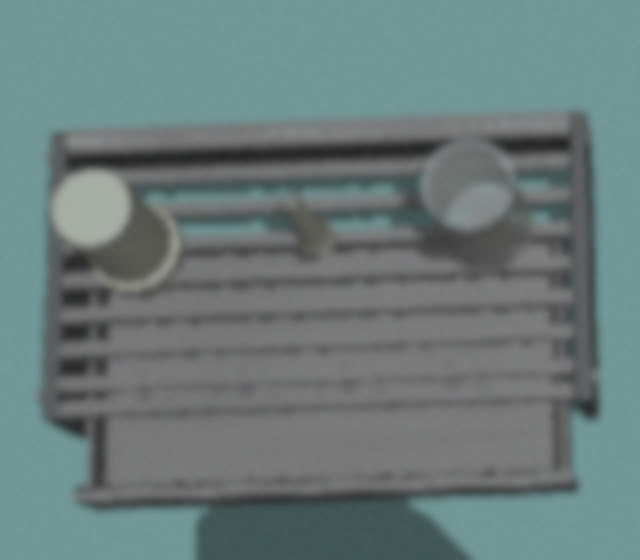

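View pics/c_top_260.png

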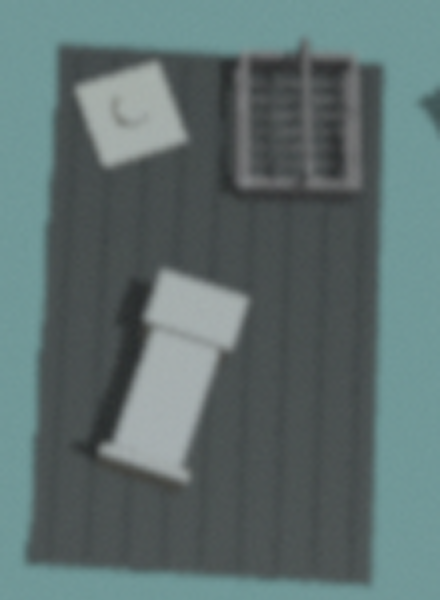

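View pics/c_scene_270.png

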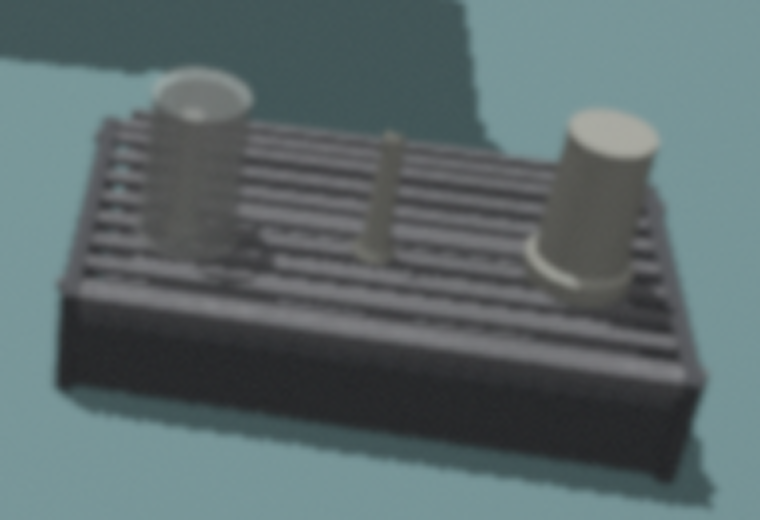

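Run:
```python
from h import *
np.set_printoptions(precision=4,suppress=True)
D=pickle.load(open('d0.pkl','rb'))
P=D['top'];W=cloud(P);im=P['img'].astype(int)
def rect(m,name):
    p=W[m][:,:2].astype(np.float32)
    print(name,len(p),'medz',np.nanmedian(W[m][:,2]),cv2.minAreaRect(p*1000))
sub=np.zeros(W.shape[:2],bool);sub[160:250,270:330]=1
m=sub&(W[...,2]>.035)&(W[...,2]<.08);rect(m,'jar top');print(np.nanpercentile(W[m][:,2],[5,25,50,75,95]))
sat=im.max(2)-im.min(2)
m2=sub&(im.min(2)>120);rect(m2,'jar color')
cnt,_=cv2.findContours(m2.astype(np.uint8),0,1);c=max(cnt,key=cv2.contourArea);print(cv2.boxPoints(cv2.minAreaRect(c)))
q=W[m2];print('pts',q[:,:2].mean(0))
# axis by PCA
x=q[:,:2]-q[:,:2].mean(0);u=np.linalg.svd(x,full_matrices=False)[2][0];print('axis',u,np.degrees(np.arctan2(u[1],u[0])))
a=x@u
for e in (-1,1): print(e,a.min(),a.max())
# rack: back plate top & edges
for n,uv in [('BL',(95,146)),('BR',(223,140)),('FL',(93,212)),('FR',(228,210))]:
    i,j=uv[1],uv[0];print(n,px2w(P,uv,z=.07),W[i-1:i+2,j-1:j+2].reshape(-1,3).mean(0))
for n,uv in [('trayL',(101,233)),('trayR',(223,231)),('trayM',(162,233))]: print(n,px2w(P,uv,z=.046),W[uv[1],uv[0]])
sub=np.zeros(W.shape[:2],bool);sub[130:250,85:240]=1
m=sub&(W[...,2]>.058)&(W[...,2]<.075);rect(m,'deck')
m=sub&(W[...,2]>.03);rect(m,'all')
S=D['scene'];V=cloud(S)
sub=np.zeros(W.shape[:2],bool);sub[180:300,270:460]=1
m=sub&(V[...,2]>.058)&(V[...,2]<.075)
print('scene deck',cv2.minAreaRect(V[m][:,:2].astype(np.float32)*1000))
# peg points
m=np.zeros_like(sub);m[200:238,358:374]=1;m&=(V[...,2]>.085)&(V[...,2]<.15);print('peg',m.sum(),np.nanmedian(V[m],0))
m=np.zeros_like(sub);m[150:180,145:168]=1;m&=(W[...,2]>.085)&(W[...,2]<.15);print('pegtop',m.sum(),np.nanmedian(W[m],0))
m=np.zeros_like(sub);m[180:230,195:255]=1;m&=(V[...,2]>.03)&(V[...,2]<.08);print('jar sc',cv2.minAreaRect(V[m][:,:2].astype(np.float32)*1000),np.nanpercentile(V[m][:,2],[50,95]))
```

```text
jar top 980 medz 0.05138045940219427 ((518.1730346679688, -149.8974151611328), (51.81768798828125, 113.4620590209961), 73.53831481933594)
[0.0461 0.049  0.0514 0.0549 0.0579]
jar color 957 medz 0.0514254558939824 ((521.6873779296875, -152.66146850585938), (54.20815658569336, 120.83583068847656), 73.23655700683594)
[[284.7 222.9]
 [300.1 176.7]
 [321.7 183.9]
 [306.3 230.1]]
pts [nan nan]Traceback (most recent call last):
  File "<stdin>", line 15, in <module>
    u, s, vh = gufunc(a, signature=signature)
               ~~~~~~^^^^^^^^^^^^^^^^^^^^^^^^
    raise LinAlgError("SVD did not converge")
numpy.linalg.LinAlgError: SVD did not converge
```

Run:
```python
from h import *
np.set_printoptions(precision=4,suppress=True)
D=pickle.load(open('d0.pkl','rb'))
P=D['top'];W=cloud(P)
for n,uv in [('BL',(95,146)),('BR',(223,140)),('FL',(93,212)),('FR',(228,210))]:
    i,j=uv[1],uv[0];print(n,px2w(P,uv,z=.07),W[i-1:i+2,j-1:j+2].reshape(-1,3).mean(0))
for n,uv in [('trayL',(101,233)),('trayR',(223,231)),('trayM',(162,233))]: print(n,px2w(P,uv,z=.046),W[uv[1],uv[0]])
def R(A,m,n):
    q=A[m];q=q[np.isfinite(q).all(1)];print(n,len(q),cv2.minAreaRect(q[:,:2].astype(np.float32)*1000),np.median(q,0))
sub=np.zeros(W.shape[:2],bool);sub[130:250,85:240]=1
R(W,sub&(W[...,2]>.055)&(W[...,2]<.075),'deck')
R(W,sub&(W[...,2]>.03)&(W[...,2]<.075),'all')
S=D['scene'];V=cloud(S)
sub=np.zeros(W.shape[:2],bool);sub[180:300,270:460]=1
R(V,sub&(V[...,2]>.058)&(V[...,2]<.075),'sc deck')
m=np.zeros_like(sub);m[200:238,358:374]=1;R(V,m&(V[...,2]>.085)&(V[...,2]<.15),'peg')
m=np.zeros_like(sub);m[150:180,145:168]=1;R(W,m&(W[...,2]>.085)&(W[...,2]<.15),'pegtop')
m=np.zeros_like(sub);m[180:230,195:255]=1;R(V,m&(V[...,2]>.03)&(V[...,2]<.08),'jar sc')
```

```text
BL [0.6279 0.3321 0.07  ] [0.6289 0.3332 0.0667]
BR [0.6542 0.0385 0.07  ] [0.6553 0.0388 0.0668]
FL [0.4743 0.3192 0.07  ] [0.4747 0.32   0.0677]
FR [0.4918 0.0179 0.07  ] [0.4975 0.0201 0.0382]
trayL [0.431 0.304 0.046] [0.4309 0.304  0.0462]
trayR [0.4476 0.0282 0.046 ] [0.4498 0.0295 0.0302]
trayM [0.4371 0.1655 0.046 ] [0.4389 0.1684 0.0318]
deck 4920 ((566.53515625, 181.02084350585938), (171.0526123046875, 316.86419677734375), 4.693746566772461) [0.5547 0.178  0.0666]
all 5930 ((544.42919921875, 179.3588409423828), (214.62081909179688, 316.87493896484375), 4.870913982391357) [0.5466 0.1795 0.066 ]
sc deck 4970 ((567.598388671875, 183.25955200195312), (173.8955841064453, 316.3632507324219), 4.642996311187744) [0.5981 0.1939 0.0653]
peg 152 ((585.4816284179688, 184.25216674804688), (9.182618141174316, 13.632107734680176), 2.1832215785980225) [0.5866 0.1838 0.113 ]
pegtop 59 ((579.5065307617188, 179.5963134765625), (8.376476287841797, 13.906122207641602), 51.66400909423828) [0.577  0.1788 0.1112]
jar sc 721 ((518.9115600585938, -146.44619750976562), (53.956756591796875, 113.87261199951172), 72.93190002441406) [ 0.5247 -0.1395  0.0489]
```

Run:
```python
from bench import r
import numpy as np
np.set_printoptions(precision=1,suppress=True)
from scipy.spatial.transform import Rotation as Ro
def tool(yaw,tilt,flip=0):
    # tool z points down tilted by tilt toward heading yaw; tool x horizontal
    h=np.array([np.cos(yaw),np.sin(yaw),0]);z=np.sin(tilt)*h+np.cos(tilt)*np.array([0,0,-1.])
    x=np.array([-h[1],h[0],0])*(1 if flip==0 else -1)
    return np.c_[x,np.cross(z,x),z]
d=np.radians
def gp(p,O): return np.array(p)-.006*O[:,2]
for fl in (0,1):
  for ti in (0,15,25):
    O=tool(d(-16.5),d(ti),fl); p=gp([.508,-.147,.031],O)
    print('grasp',fl,ti,r.inverse_kinematics(p,O), r.inverse_kinematics(p-O[:,2]*.1,O))
  for yaw in (-5,5,17):
   for ti in (90,75,65):
    O=tool(d(yaw),d(ti),fl)
    for z in (.135,.225): print('place',fl,yaw,ti,z,r.inverse_kinematics(gp([.588,.182,z],O),O))
  for ti in (0,20):
    O=tool(d(-2),d(ti),fl); print('push',fl,ti,r.inverse_kinematics([.40,.172,.05],O),r.inverse_kinematics([.40,.172,.15],O))
print(r.get_state()['t'])
```

```text
grasp 0 0 [-30.3  -1.7 -25.3  66.3   0.  -13.8] [-30.3  -5.8 -18.6  77.2   0.  -13.8]
grasp 0 15 [-32.6 -21.5 -44.2  52.9   4.1 -15.6] [-33.6 -31.3 -41.   66.    4.4 -16.6]
grasp 0 25 [-34.5 -36.3 -57.   45.3   7.5 -16.4] None
place 0 -5 90 0.135 None
place 0 -5 90 0.225 None
place 0 -5 75 0.135 None
place 0 -5 75 0.225 None
place 0 -5 65 0.135 None
place 0 -5 65 0.225 None
place 0 5 90 0.135 None
place 0 5 90 0.225 None
place 0 5 75 0.135 None
place 0 5 75 0.225 None
place 0 5 65 0.135 None
place 0 5 65 0.225 None
place 0 17 90 0.135 None
place 0 17 90 0.225 None
place 0 17 75 0.135 None
place 0 17 75 0.225 None
place 0 17 65 0.135 None
place 0 17 65 0.225 None
push 0 0 [  6.  -20.3 -40.3  70.    0.    8. ] [  6.  -23.7 -32.3  81.3   0.    8. ]
push 0 20 None None
grasp 1 0 [-30.3  -1.7 -25.3  66.3   0.  166.2] [-30.3  -5.8 -18.6  77.2   0.  166.2]
grasp 1 15 [-32.6 -21.5 -44.2  52.9   4.1 164.4] [-33.6 -31.3 -41.   66.    4.4 163.4]
grasp 1 25 [-34.5 -36.3 -57.   45.3   7.5 163.6] None
place 1 -5 90 0.135 None
place 1 -5 90 0.225 None
place 1 -5 75 0.135 None
place 1 -5 75 0.225 None
place 1 -5 65 0.135 None
place 1 -5 65 0.225 None
place 1 5 90 0.135 None
place 1 5 90 0.225 None
place 1 5 75 0.135 None
place 1 5 75 0.225 None
place 1 5 65 0.135 None
place 1 5 65 0.225 None
place 1 17 90 0.135 None
place 1 17 90 0.225 None
place 1 17 75 0.135 None
place 1 17 75 0.225 None
place 1 17 65 0.135 None
place 1 17 65 0.225 None
push 1 0 [   6.   -20.3  -40.3   70.     0.  -172. ] [   6.   -23.7  -32.3   81.3    0.  -172. ]
push 1 20 None None
2.2
```

```bash
cat >> h.py <<'E'
def tool(yaw,tilt,flip=0):
    yaw,tilt=np.radians(yaw),np.radians(tilt)
    h=np.array([np.cos(yaw),np.sin(yaw),0]);z=np.sin(tilt)*h+np.cos(tilt)*np.array([0,0,-1.])
    x=np.array([-h[1],h[0],0])*(1 if flip==0 else -1)
    return np.c_[x,np.cross(z,x),z]
def gp(p,O): return np.array(p,float)-.006*O[:,2]
E
python3 - <<'E'
from bench import r
from h import *
np.set_printoptions(precision=0,suppress=True)
for z in (.135,.225):
  print(z)
  for ti in (30,40,50,60,70,80,90):
    ok=[]
    for yaw in range(-180,180,10):
      for fl in (0,1):
        O=tool(yaw,ti,fl)
        if r.inverse_kinematics(gp([.585,.183,z],O),O) is not None: ok.append((yaw,fl))
    print(ti,sorted(set(y for y,f in ok)))
print('grasp')
for ti in range(-60,61,10):
    for fl in (0,1):
        O=tool(-16.7,ti,fl); q=r.inverse_kinematics(gp([.51,-.146,.031],O),O)
        q2=r.inverse_kinematics(gp([.51,-.146,.111],O),O);print(ti,fl,q,q2 is not None)
print(r.get_state()['t'])
E
```

```text
0.135
30 [-180, -170, -160, -150, -140, -130, -120, -110, -100, -90, -80, -70, -60, -50, -40, -30, -20, -10, 0, 10, 20, 30, 40, 50, 60, 70, 80, 90, 100, 110, 120, 130, 140, 150, 160, 170]
40 [-130, -120, -110, -100, -90, -80, -70, -60, -50, -40, -30, -20, -10, 0, 10, 20, 30, 40, 50, 60, 70, 80, 90, 100, 110, 120, 130, 140, 150]
50 [-110, -100, -90, -80, -70, -60, -50, -40, -30, -20, -10, 40, 50, 60, 70, 80, 90, 100, 110, 120, 130]
60 [-90, -80, -70, -60, -50, -40, -30, 50, 60, 70, 80, 90, 100, 110, 120]
70 [-80, -70, -60, -50, -40, -30, 60, 70, 80, 90, 100]
80 [-70, -60, -50, -40, -30, 60, 70, 80, 90]
90 [-50, -40, -30, 60]
0.225
30 [-140, -130, -120, -110, -100, -90, -80, -70, -60, -50, -40, -30, -20, -10, 0, 10, 20, 30, 40, 50, 60, 70, 80, 90, 100, 110, 120, 130, 140, 150, 160]
40 [-110, -100, -90, -80, -70, -60, -50, -40, -30, -20, -10, 0, 10, 20, 30, 40, 50, 60, 70, 80, 90, 100, 110, 120, 130]
50 [-100, -90, -80, -70, -60, -50, -40, -30, -20, -10, 40, 50, 60, 70, 80, 90, 100, 110, 120]
60 [-90, -80, -70, -60, -50, -40, -30, -20, 50, 60, 70, 80, 90, 100, 110]
70 [-80, -70, -60, -5
[... 244 characters left out ...]
08.  -6.  -8.] True
-40 1 [-27.  50.  29. 108.  -6. 172.] True
-30 0 [-27.  37.  14.  97.  -5.  -9.] True
-30 1 [-27.  37.  14.  97.  -5. 171.] True
-20 0 [-28.  24.   1.  86.  -4. -11.] True
-20 1 [-28.  24.   1.  86.  -4. 169.] True
-10 0 [-29.  11. -12.  76.  -2. -12.] True
-10 1 [-29.  11. -12.  76.  -2. 168.] True
0 0 [-30.  -1. -25.  66.   0. -13.] True
0 1 [-30.  -1. -25.  66.   0. 167.] True
10 0 [-32. -14. -38.  57.   3. -15.] True
10 1 [-32. -14. -38.  57.   3. 165.] True
20 0 [-33. -28. -50.  49.   6. -16.] True
20 1 [-33. -28. -50.  49.   6. 164.] True
30 0 None True
30 1 None True
40 0 None False
40 1 None False
50 0 None False
50 1 None False
60 0 None False
60 1 None False
2.2
```

```bash
cat >> h.py <<'E'
RY=4.9
RX=np.array([np.cos(np.radians(RY)),np.sin(np.radians(RY)),0]);RYv=np.array([-RX[1],RX[0],0])
RC=np.array([.567,.182,0])
def rk(x,y,z): return RC+x*RX+y*RYv+np.array([0,0,z])
E
python3 - <<'E'
from bench import r
from h import *
np.set_printoptions(precision=1,suppress=True)
for ti in (0,8,12,16):
    O=tool(RY,ti,0)
    print(ti,[r.inverse_kinematics(rk(x,0,z),O) for x,z in ((-.17,.15),(-.17,.045),(-.10,.045))])
for fl in (0,1):
  print('FLIP',fl)
  for ti in (5,10,15,20):
    O=tool(-16.7,ti,fl);print('g',ti,r.inverse_kinematics(gp([.508,-.146,.031],O),O),r.inverse_kinematics(gp([.508,-.146,.22],O),O),)
    for yaw in (-20,-25,-30,-35,-40):
      O=tool(yaw,90-ti,1-fl);print('  p',yaw,r.inverse_kinematics(gp([.583,.183,.135],O),O),r.inverse_kinematics(gp([.583,.183,.25],O),O))
E
```

```text
0 [array([  5.4, -24.5, -32.9,  81.5,   0. ,   0.5]), array([  5.4, -20.9, -41.3,  69.6,   0. ,   0.5]), array([  5.3,  -7.6, -30.1,  67.5,   0. ,   0.4])]
8 [array([  5.4, -36.1, -41.4,  76.7,  -0.1,   0.5]), array([  5.4, -33.4, -50.7,  64.8,  -0.1,   0.5]), array([  5.3, -18.3, -39.7,  60.6,  -0.1,   0.4])]
12 [array([  5.4, -42.4, -45.8,  74.6,  -0.1,   0.5]), array([  5.4, -40.3, -55.5,  62.8,  -0.1,   0.5]), array([  5.3, -23.8, -44.5,  57.3,  -0.1,   0.4])]
16 [None, array([  5.5, -47.9, -60.6,  61.3,  -0.2,   0.5]), array([  5.4, -29.7, -49.4,  54.2,  -0.1,   0.5])]
FLIP 0
g 5 [-30.9  -8.2 -31.6  61.7   1.2 -14.2] [-30.9 -13.2 -16.2  82.2   1.2 -14.2]
  p -20 None None
  p -25 None None
  p -30 [  27.8   -0.9  -60.4  -50.1  -57.5 -172.1] None
  p -35 [  29.3    2.3  -56.3  -47.2  -63.8 -169.7] [  29.3  -20.5  -59.3  -27.4  -63.8 -169.7]
  p -40 [  30.4    4.9  -52.1  -42.5  -69.8 -166.2] [  30.4  -15.5  -54.5  -24.4  -69.8 -166.2]
g 10 [-31.7 -14.8 -37.9  57.2   2.6 -14.7] [-31.7 -19.7 -22.1  78.    2.6 -14.7]
  p -20 None None
  p -25 None None
  p -30 [  27.5  -10.5  -61.6 
[... 1888 characters left out ...]
4.  164.7]
  p -20 None None
  p -25 None None
  p -30 [ 26.9 -17.3 -61.1 -17.7 -54.   21.6] [ 26.9 -34.4 -59.2   1.3 -54.   21.6]
  p -35 [ 28.4 -12.5 -56.  -12.6 -59.7  27.3] [ 28.4 -27.8 -53.7   4.9 -59.7  27.3]
  p -40 [ 29.5  -7.9 -50.2  -5.  -64.8  34.7] [ 29.5 -21.3 -47.6  11.2 -64.8  34.7]
g 20 [-33.4 -28.7 -50.6  48.9   5.6 164.3] [-33.4 -33.3 -33.9  70.2   5.6 164.3]
  p -20 None None
  p -25 None [ 24.3 -41.8 -60.5  10.5 -45.4  21.7]
  p -30 [ 26.1 -21.5 -59.4  -4.7 -51.3  27. ] [ 26.1 -34.9 -55.3  12.7 -51.3  27. ]
  p -35 [ 27.6 -16.  -53.9   0.4 -56.5  33.4] [ 27.6 -28.1 -49.7  16.7 -56.5  33.4]
  p -40 [ 28.7 -10.5 -47.8   7.7 -61.1  41.2] [ 28.7 -21.4 -43.5  23.  -61.1  41.2]
```

Run:
```python
from bench import r
from h import *
np.set_printoptions(precision=4,suppress=True)
O=tool(RY,12,0)
r.move_to(rk(-.165,0,.15),O)
r.command_gripper(0.0,40)
print(r.get_state()['t'],r.get_state()['position'])
r.servo_line(rk(-.165,0,.045),vel=.12)
hit=r.servo_line(rk(-.075,0,.045),vel=.04,threshold=9)
s=r.get_state();print(hit,s['t'],(s['position']-RC)@RX,s['wrist_force'])
r.servo_line(rk(-.165,0,.045),vel=.12)
r.servo_line(rk(-.165,0,.15),vel=.2)
P=r.get_image('top');S=r.get_image('scene');pickle.dump({'top':P,'scene':S},open('d1.pkl','wb'))
cv2.imwrite('pics/top1.png',cv2.resize(P['img'][110:260,60:260],None,fx=4,fy=4,interpolation=2))
print(r.get_state()['t'])
```

```text
5.7 [0.4026 0.1679 0.15  ]
True 8.2083 -0.10156655409630058 [ 0.86   -0.0094 -0.5878]
9.6583
```

View pics/top1.png

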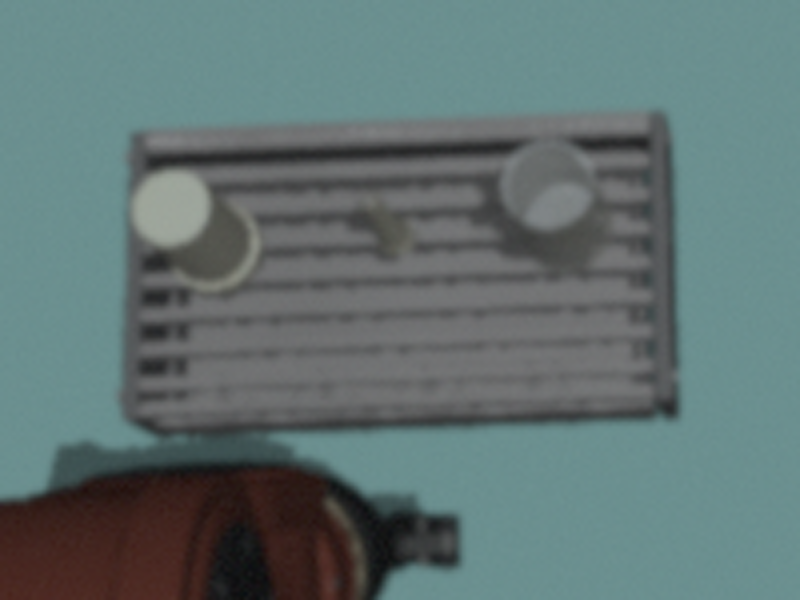

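Run:
```python
from bench import r
from h import *
np.set_printoptions(precision=4,suppress=True)
r.servo_line(rk(-.115,0,.15),vel=.2) if False else None
r.servo_line(rk(-.15,0,.045),vel=.15)
r.servo_line(rk(-.108,0,.045),vel=.1)
hit=r.servo_line(rk(-.085,0,.045),vel=.03,threshold=18)
s=r.get_state();print(hit,s['t'],(s['position']-RC)@RX)
r.servo_line(rk(-.15,0,.045),vel=.12)
r.servo_line(rk(-.165,0,.15),vel=.2)
O=tool(-16.8,20,1)
g=gp([.511,-.1457,.031],O)
up=g-O[:,2]*.12
r.command_gripper(1.0,60)
r.move_to(up,O)
s=r.get_state();P=r.get_image('wrist')
pickle.dump({'wrist':P,'s':s},open('d2.pkl','wb'))
cv2.imwrite('pics/wrist2.png',P['img'])
T=np.eye(4);T[:3,:3]=s['orientation'];T[:3,3]=s['position'];T=T@np.array(P['T_tool_cam'])
W=cloud(P,T);print(s['t'])
im=P['img'].astype(int)
m=(im.min(2)>110)&(W[...,2]>.035)&(W[...,2]<.08)
p=W[m][:,:2].astype(np.float32)*1000;print(len(p),cv2.minAreaRect(p),np.nanpercentile(W[m][:,2],[5,50,95]))
```

```text
True 11.5083 -0.10138290934752953
15.9333
9622 ((538.3609008789062, -152.91567993164062), (341.5372009277344, 279.54693603515625), 63.175201416015625) [0.0489 0.0507 0.064 ]
```

View pics/wrist2.png

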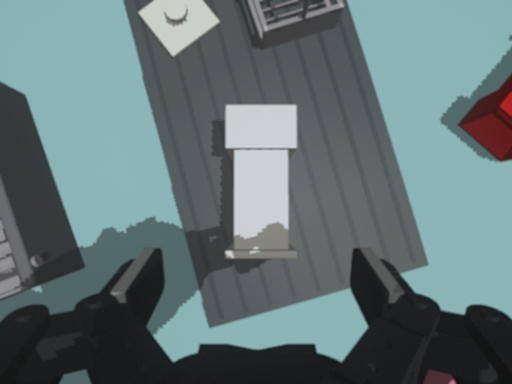

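Run:
```python
from h import *
np.set_printoptions(precision=4,suppress=True)
D=pickle.load(open('d2.pkl','rb'));P,s=D['wrist'],D['s']
T=np.eye(4);T[:3,:3]=s['orientation'];T[:3,3]=s['position'];T=T@np.array(P['T_tool_cam'])
W=cloud(P,T)
m=np.zeros(W.shape[:2],bool);m[95:262,215:305]=1;m&=(W[...,2]>.042)&(W[...,2]<.065)
p=W[m][:,:2].astype(np.float32)*1000;print(cv2.minAreaRect(p),np.nanpercentile(W[m][:,2],[5,50,95]))
q=np.array([.511,-.1457]);h=np.array([np.cos(np.radians(-16.8)),np.sin(np.radians(-16.8))]);l=np.array([-h[1],h[0]])
d=p/1000-q;print('along',(d@h).min(),(d@h).max(),'lat',(d@l).min(),(d@l).max())
```

```text
((517.4708862304688, -150.44979858398438), (52.137672424316406, 112.16631317138672), 73.52040100097656) [0.049  0.0506 0.0566]
along -0.04844419989315457 0.06358202416118239 lat -0.0285754067689876 0.02368013871706983
```

Run:
```python
from bench import r
from h import *
np.set_printoptions(precision=4,suppress=True)
O=tool(-16.5,20,1)
h=tool(-16.5,90)[:,2]
g=gp(np.array([.5175,-.150,.031])-.008*h,O)
r.servo_line(g-O[:,2]*.08,vel=.15,attitude=O)
hit=r.servo_line(g,vel=.1,threshold=8);s=r.get_state();print(hit,s['position']-g,s['t'])
if not hit:
    r.command_gripper(0.0,60);s=r.get_state();print('open',s['opening'],s['t'],s['wrist_force'])
    r.servo_line(g+[0,0,.20],vel=.15)
    s=r.get_state();print(s['opening'],s['wrist_force'],s['t'],s['joint_pos'])
    P=r.get_image('wrist');cv2.imwrite('pics/wrist3.png',P['img'])
    pickle.dump((P,s),open('d3.pkl','wb'))
```

```text
False [ 0.0003 -0.0002  0.0008] 17.35
open 0.4605144912810347 17.8417 [-2.1727  0.3436  4.978 ]
0.46343502223933747 [-0.2352  0.391  -1.9777] 19.325 [-33.4739 -32.6572 -32.3891  71.1718   5.7304 163.991 ]
```

View pics/wrist3.png

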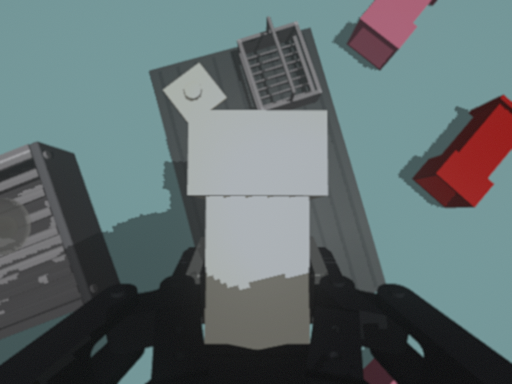

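Run:
```python
from bench import r
from h import *
np.set_printoptions(precision=4,suppress=True)
O=tool(-30,70,0)
PEG=np.array([.583,.183,0])
p=gp(PEG+[0,0,.245],O)
q=np.array(r.inverse_kinematics(p,O));print(q)
q1=q.copy();q1[0]-=41
r.move_j(q1);s=r.get_state();print(s['position'],s['opening'],s['t'])
r.move_j(q);s=r.get_state();print(s['position']-p,s['opening'],s['t'],s['wrist_force'])
D={'s':s}
for c in ('scene','top','wrist'):
    P=r.get_image(c);D[c]=P;cv2.imwrite(f'pics/{c}4.png',P['img'])
    if c!='wrist':
        for n in ('jar_mouth','peg_free'): print(c,n,r.place_of(P,n)[:3])
pickle.dump(D,open('d4.pkl','wb'));print(r.get_state()['t'])
x=cv2.resize(D['scene']['img'][130:290,280:450],None,fx=3.5,fy=3.5,interpolation=2);cv2.imwrite('pics/c_scene4.png',x)
```

```text
[ 26.0995 -34.481  -55.6213  11.9868 -51.2562  26.9747]
[ 0.5583 -0.2391  0.2472] 0.46221990643047517 21.425
[ 0.0002 -0.0008  0.    ] 0.4550314471297635 23.0 [ 0.0129 -0.1336 -0.5797]
scene jar_mouth [{'uv': [370.4, 183.8], 'confidence': 0.95}, {'uv': [155.0, 189.4], 'confidence': 0.92}, {'uv': [126.8, 232.2], 'confidence': 0.61}]
scene peg_free [{'uv': [362.0, 234.7], 'confidence': 0.49}]
top jar_mouth [{'uv': [380.2, 142.9], 'confidence': 0.87}, {'uv': [151.0, 150.1], 'confidence': 0.82}, {'uv': [387.5, 216.4], 'confidence': 0.71}]
top peg_free [{'uv': [294.1, 136.4], 'confidence': 0.46}, {'uv': [159.0, 170.8], 'confidence': 0.45}]
23.35
```

View pics/c_scene4.png

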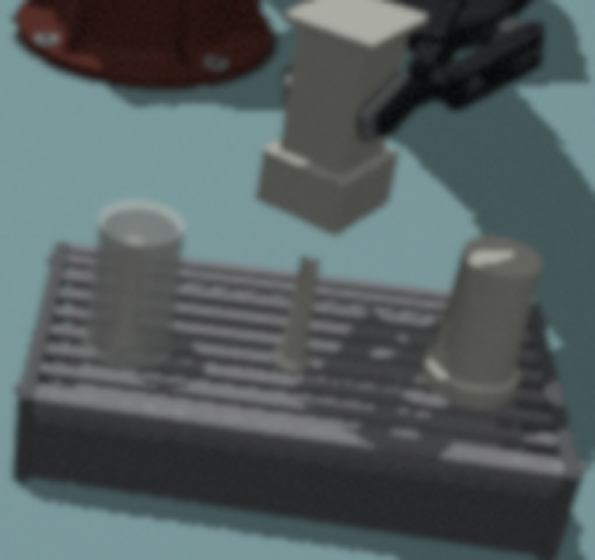

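View pics/top4.png

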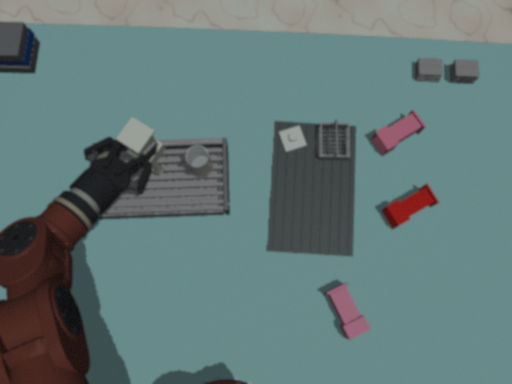

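View pics/wrist4.png

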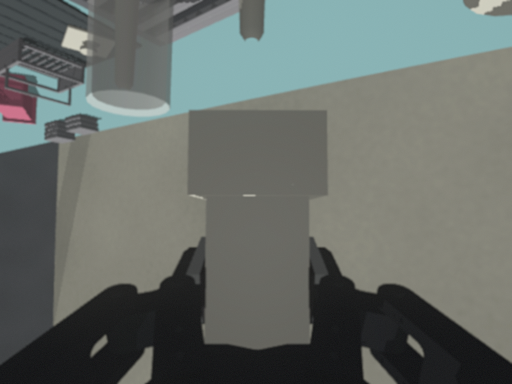

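Run:
```python
from h import *
np.set_printoptions(precision=4,suppress=True)
D=pickle.load(open('d4.pkl','rb'));s=D['s'];P=D['wrist']
T=np.eye(4);T[:3,:3]=s['orientation'];T[:3,3]=s['position'];T=T@np.array(P['T_tool_cam'])
W=cloud(P,T)
def box(u0,u1,v0,v1):
    m=np.zeros(W.shape[:2],bool);m[v0:v1,u0:u1]=1;return m
m=box(238,268,0,45)&(W[...,2]>.07)&(W[...,2]<.16)
q=W[m];o=np.median(q,0);k=np.abs(q[:,0]-o[0])<.03;q=q[k];print('peg wr',len(q),o,np.nanpercentile(q,[2,50,98],axis=0))
# bin by z
h=tool(-30,90)[:,2];l=np.array([-h[1],h[0],0])
for a in np.arange(.08,.15,.01):
    b=q[(q[:,2]>a)&(q[:,2]<a+.01)]
    if len(b)>5: print(a,len(b),'lat',(b@l).min(),(b@l).max(),'near',np.percentile(b@h,5))
m=box(192,324,115,190);q=W[m];print('mouth face h',np.nanmedian(q@h),'lat',np.nanpercentile(q@l,[1,99]),'z',np.nanpercentile(q[:,2],[1,99]))
for z in (.2,.22,.24,.26):
    pass
m=box(210,305,205,335);q=W[m];A=np.c_[q[:,2],np.ones(len(q))];print('face tilt',np.degrees(np.arctan(np.linalg.lstsq(A,q@h,rcond=None)[0][0])),np.nanmedian(q@h))
print('nominal peg',np.dot([.583,.183,0],h),np.dot([.583,.183,0],l))
S=D['scene'];V=cloud(S)
m=np.zeros(V.shape[:2],bool);m[125:150,350:410]=1;m&=(V[...,2]>.285)&(V[...,2]<.315);q=V[m];print('foot top',len(q),cv2.minAreaRect(q[:,:2].astype(np.float32)*1000),np.nanmedian(q,0))
A=np.c_[q[:,:2],np.ones(len(q))];print('foot slope deg',np.degrees(np.linalg.lstsq(A,q[:,2],rcond=None)[0][:2]))
print('rim scene',px2w(S,(370.4,183.8),z=.181),'top',px2w(D['top'],(151,150.1),z=.181))
m=np.zeros(V.shape[:2],bool);m[200:238,358:374]=1;m&=(V[...,2]>.085)&(V[...,2]<.15);q=V[m];print('peg sc',len(q),q.min(0),q.max(0),S['cam_to_world'][:3,3] if hasattr(S['cam_to_world'],'shape') else '')
```

```text
peg wr 952 [0.5764 0.1833 0.1339] [[0.574  0.1763 0.125 ]
 [0.5764 0.1833 0.1339]
 [0.5823 0.1865 0.1416]]
0.11999999999999998 257 lat 0.4410198456269467 0.45254981074816153 near 0.4060145725614099
0.12999999999999998 581 lat 0.4410914425998428 0.4520700897753464 near 0.40614581521461074
0.13999999999999996 114 lat 0.44257570084726255 0.45070554424008985 near 0.4078328460293819
mouth face h 0.38987787413946984 lat [0.4255 0.4737] z [0.1834 0.2111]
 ** On entry to DLASCL parameter number  4 had an illegal value
 ** On entry to DLASCL parameter number  4 had an illegal value
 ** On entry to DLASCL parameter number  4 had an illegal value
 ** On entry to DLASCL parameter number  4 had an illegal value
 ** On entry to DLASCL parameter number  5 had an illegal value
 ** On entry to DLASCL parameter number  4 had an illegal valueTraceback (most recent call last):
  File "<stdin>", line 18, in <module>
    x, resids, rank, s = _umath_linalg.lstsq(a, b, rcond,
                         ~~~~~~~~~~~~~~~~~~~^^^^^^^^^^^^^
                                             signature=signature)
                                             ^^^^^^^^^^^^^^^^^^^^
    raise LinAlgError("SVD did not converge in Linear Least Squares")
numpy.linalg.LinAlgError: SVD did not converge in Linear Least Squares
```

Run:
```python
from h import *
np.set_printoptions(precision=4,suppress=True)
D=pickle.load(open('d4.pkl','rb'));s=D['s'];P=D['wrist']
T=np.eye(4);T[:3,:3]=s['orientation'];T[:3,3]=s['position'];T=T@np.array(P['T_tool_cam'])
W=cloud(P,T)
h=tool(-30,90)[:,2];l=np.array([-h[1],h[0],0])
def fit(u0,u1,v0,v1,n):
    q=W[v0:v1,u0:u1].reshape(-1,3);q=q[np.isfinite(q).all(1)]
    d=q@h;k=abs(d-np.median(d))<.006;q=q[k]
    c=np.linalg.lstsq(np.c_[q[:,2],q@l,np.ones(len(q))],q@h,rcond=None)[0];print(n,len(q),'tilt,yaw deg',np.degrees(np.arctan(c[:2])),np.median(q@h))
fit(195,321,118,190,'mouth');fit(212,302,205,300,'body')
S=D['scene'];V=cloud(S)
q=V[125:150,350:410].reshape(-1,3);q=q[np.isfinite(q).all(1)];q=q[(q[:,2]>.285)&(q[:,2]<.315)];print('foot top',len(q),cv2.minAreaRect(q[:,:2].astype(np.float32)*1000),np.median(q,0))
print('slope',np.degrees(np.linalg.lstsq(np.c_[q[:,:2],np.ones(len(q))],q[:,2],rcond=None)[0][:2]))
print('rim scene',px2w(S,(370.4,183.8),z=.181),'top',px2w(D['top'],(151,150.1),z=.181))
```

```text
mouth 9045 tilt,yaw deg [-0.0855  0.0742] 0.3898782699583717
body 8509 tilt,yaw deg [0.0235 0.0874] 0.39587384576964374
foot top 488 ((563.1016235351562, 198.72129821777344), (52.047401428222656, 111.95906066894531), 58.62614440917969) [0.5914 0.1858 0.292 ]
slope [ 0.6861 -1.0157]
rim scene [0.5759 0.1807 0.181 ] top [0.5897 0.1749 0.181 ]
```

Run:
```python
from bench import r
from h import *
np.set_printoptions(precision=4,suppress=True)
h=tool(-30,90)[:,2];l=np.array([-h[1],h[0],0])
O=tool(-30,70,0)
p0=gp(np.array([.583,.183,.245]),O)-.003*l-.004*h
r.servo_line(p0,vel=.08,attitude=O)
hit=r.servo_line(p0-[0,0,.104],vel=.07,threshold=8)
s=r.get_state();print(hit,s['position']-p0,s['wrist_force'],s['t'])
if not hit:
    hit=r.servo_line(p0-[0,0,.122],vel=.02,threshold=5)
    s=r.get_state();print(hit,s['position']-p0,s['wrist_force'],s['ft_torque'],s['t'])
D={'s':s}
for c in ('scene','wrist'):
    P=r.get_image(c);D[c]=P
pickle.dump(D,open('d5.pkl','wb'))
cv2.imwrite('pics/wrist5.png',D['wrist']['img'])
cv2.imwrite('pics/c_scene5.png',cv2.resize(D['scene']['img'][130:290,280:450],None,fx=3.5,fy=3.5,interpolation=2))
```

```text
False [ 0.0002  0.0001 -0.1033] [-0.4852  0.1721 -1.0944] 25.2333
True [ 0.0001  0.     -0.1143] [-0.4641  0.3459  4.1897] [0.0505 0.2156 0.0387] 25.8167
```

View pics/c_scene5.png

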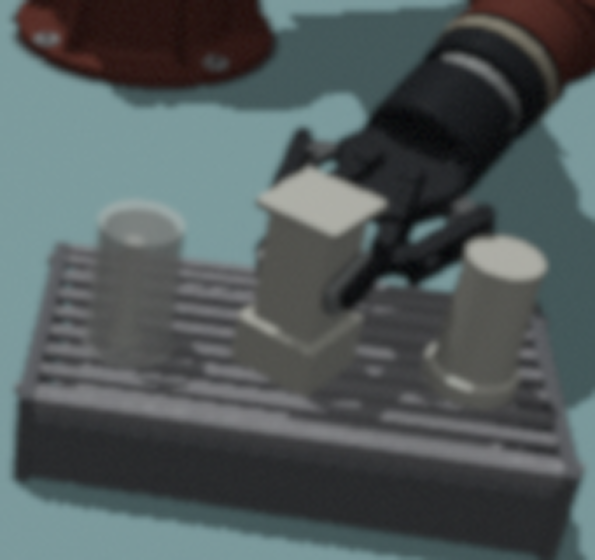

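View pics/wrist5.png

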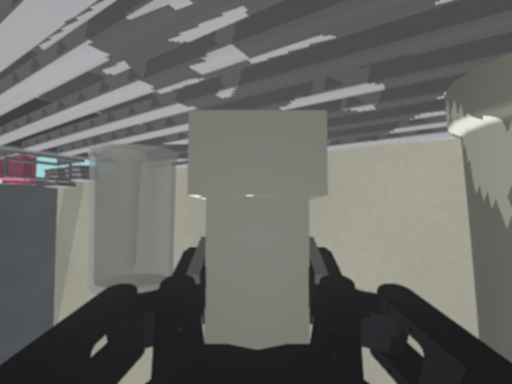

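Run:
```python
from bench import r
from h import *
np.set_printoptions(precision=4,suppress=True)
r.command_gripper(0.58,20)
s=r.get_state();print(s['opening'],s['wrist_force'],s['t'])
O=np.array(s['orientation']);p=np.array(s['position'])
for d in (.12,.10,.08,.06):
    try:
        hit=r.servo_line(p-O[:,2]*d,vel=.07,threshold=6);break
    except r.PlanningError as e: print(d,e)
s=r.get_state();print(hit,d,s['position']-p,s['joint_pos'],s['wrist_force'],s['t'])
D={'s':s}
for c in ('scene','wrist','top'):
    P=r.get_image(c);D[c]=P
pickle.dump(D,open('d6.pkl','wb'))
cv2.imwrite('pics/wrist6.png',D['wrist']['img']);cv2.imwrite('pics/top6.png',D['top']['img'])
cv2.imwrite('pics/c_scene6.png',cv2.resize(D['scene']['img'][130:290,280:450],None,fx=3.5,fy=3.5,interpolation=2))
```

```text
0.5841315334178109 [-0.0096  0.4659  0.5532] 26.1833
False 0.12 [-0.0975  0.0562  0.041 ] [ 39.4076 -31.5219 -59.2777  18.3716 -61.5948  42.3646] [-0.7809  0.04    0.3192] 28.05
```

View pics/c_scene6.png

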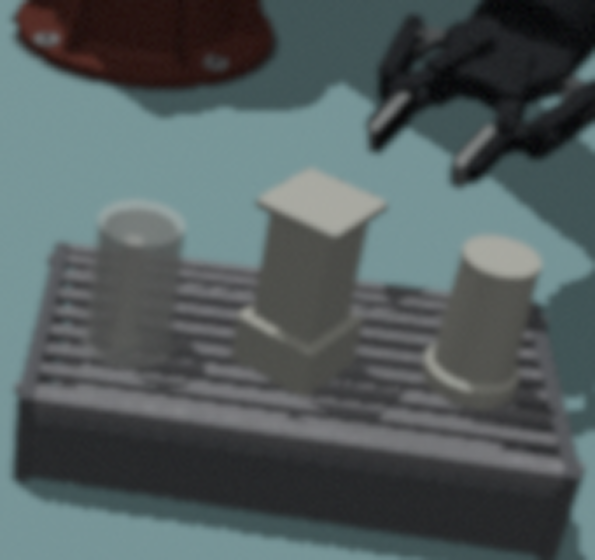

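View pics/wrist6.png

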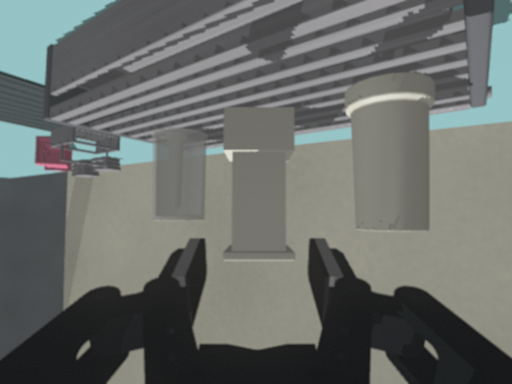

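View pics/top6.png

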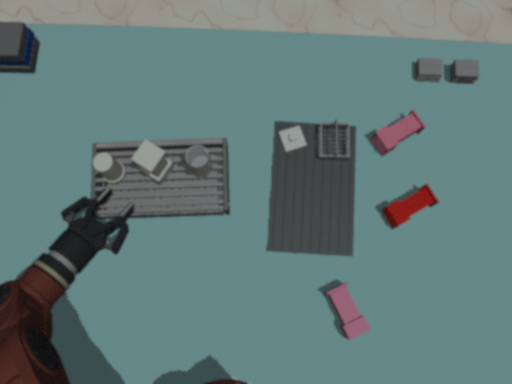

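Run:
```python
from h import *
np.set_printoptions(precision=4,suppress=True)
D=pickle.load(open('d6.pkl','rb'));D0=pickle.load(open('d0.pkl','rb'));S=D['scene'];V=cloud(S)
q=V[175:200,350:395].reshape(-1,3);q=q[np.isfinite(q).all(1)];q=q[(q[:,2]>.165)&(q[:,2]<.195)]
q=q[q[:,2]>.172];print('foot top',len(q),cv2.minAreaRect(q[:,:2].astype(np.float32)*1000),np.median(q,0))
s=D['s'];P=D['wrist'];T=np.eye(4);T[:3,:3]=s['orientation'];T[:3,3]=s['position'];W=cloud(P,T@np.array(P['T_tool_cam']))
h=tool(-30,90)[:,2];l=np.array([-h[1],h[0],0])
for v0,v1,u0,u1 in ((112,146,230,288),(165,240,238,280)):
    q=W[v0:v1,u0:u1].reshape(-1,3);q=q[np.isfinite(q).all(1)];k=abs(q@h-np.median(q@h))<.006;q=q[k]
    print('tilt',np.degrees(np.arctan(np.linalg.lstsq(np.c_[q[:,2],q@l,np.ones(len(q))],q@h,rcond=None)[0][:2])),np.median(q@h),q[:,2].min())
for c,bs in (('scene',dict(beaker=(300,185,336,240),pot=(405,195,436,248),matfar=(135,205,225,275))),('top',dict(lid=(275,118,312,155),carrier=(315,118,352,165)))):
    for n,(a,b,e,f) in bs.items():
        A=cv2.cvtColor(D[c]['img'][b:f,a:e],6).astype(np.float32);B=cv2.cvtColor(D0[c]['img'][b:f,a:e],6).astype(np.float32)
        print(n,cv2.phaseCorrelate(B,A))
cv2.imwrite('pics/c_top7.png',cv2.resize(D['top']['img'][120:240,80:250],None,fx=4,fy=4,interpolation=2))
```

```text
foot top 446 ((582.69189453125, 183.90513610839844), (52.8450813293457, 54.22808837890625), 59.69166564941406) [0.587  0.1847 0.1776]
tilt [-0.1189 -0.0273] 0.38527106830751967 0.07060247055653057
tilt [0.0215 0.0306] 0.3912630558015544 0.10930462884214301
beaker ((-0.06074093615696796, -0.054515693539674004), 0.6758436260399995)
pot ((0.12079954526934245, 0.0645584396079606), 0.8084446353216966)
matfar ((-0.09021806671741928, -0.4961317856331604), 0.8720368270520811)
lid ((-0.0079207011510114, 0.01389457948922157), 0.9972694227099419)
carrier ((-0.01632170786467313, 0.022838837906867582), 1.0041329444696505)
```

View pics/c_top7.png

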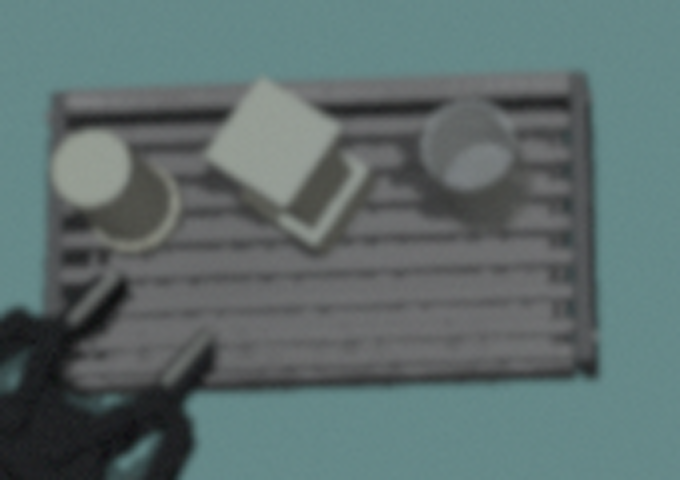

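```bash
python3 -c "
from bench import r
print(r.finish_job(), r.get_state()['t'])"
```

```text
the job is handed in; nothing more can be done
the job is handed in; nothing more can be done
```

The job is done and handed in at about 28 s of the 61 s allowed: the tray is fully home and the jar stands upside down over the free middle peg.

**What I did**
- **Tray:** I pushed it in with the closed fingertips. A second, firmer nudge (18 N limit) stopped at the same point within 0.2 mm, so it is on its hard stop.
- **Jar:** I gripped the white jar on the mat by its 40 mm sides, turned it mouth down and moved it 5 mm after measuring it against the peg. I then lowered it until it touched the deck, opened the gripper partly and backed away.

**Last checks**
- **Jar standing:** the top of its foot is at 177.6 mm (178 mm expected with the rim on the slats), and its tilt is about 0.1°.
- **Bystanders:** the lid, carrier, beaker and pot are in the same place as in the first pictures, to about 0.1 pixel.
- **Robot:** the gripper is clear and touching nothing.

**Checks that disagreed:**
- The networks' rim position before lowering differed between the two cameras by about 15 mm. I used the wrist camera's depth instead.
- A scene crop of the far mat shifted by half a pixel. I put that down to the jar having left the crop, since the lid and carrier had not moved in the top view.

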